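# Gauge a jack spindle against the fence

## Robot

A 7-joint arm with a two-finger parallel gripper is mounted at the origin on the work surface. World frame = base frame: x ahead of the robot, y to its left, z up, the work surface at z = 0. Lengths are in mm, angles in rad, forces in N, time in s.
With the tool pointing down it reaches from about 425 to 1025 mm from the base axis. Payload 9.4 kg.
Tool frame: the origin (TCP) lies midway between the tips of the shut fingers; the grasp point (between the pads) lies 19 mm behind it; z points along the fingers, y is the direction in which the jaws open and shut (so a half turn about z gives the same grasp; the last joint's range is limited). The gripper opens to 85 mm and grips with 20 to 120 N. Pads are 22 mm wide; open, the fingers measure 114 mm over their backs; the gripper's body (76 mm by 85 mm) begins 54 mm behind the grasp point. The pads swing forward as they close: fully open they stand 13 mm farther back than shut.
Start: joints at [-1.212, 0.599, -0.003, 1.599, 0.002, 0.943, -0.08], TCP at [306.052, 657.234, 231.275] pointing down, gripper open.
Joint ranges: [-2.57, 2.57], [-0.35, 1.97], [-1.29, 1.29], [0.11, 2.56], [-1.05, 4.19], [0.11, 1.86], [-2.63, 2.63]. Speed limits (rad/s): [2.22, 2.22, 3.01, 3.01, 3.14, 3.14, 3.14].

## Interface

Orientations are given as a unit quaternion [w, x, y, z].
In Python, from station import bot gives the robot as it stands. Calls block until the motion is done:
- bot.goto(position, orientation): joint-space move of the TCP to a pose.
- bot.move_linear(position, v=150, frame=None, until_force=None): straight line of the TCP; frame=None keeps the orientation; v is the mean speed in mm/s. With until_force (N) it stops when the force on the tool has changed by that much, and returns True; else False.
- bot.movej(angles): joint-space move.
- bot.grip(opening, force=None): finger opening in mm; force is the grip in N (None keeps the last); returns when the fingers have stopped.
- bot.dwell(seconds).
- bot.solve_ik(position, orientation): joint angles nearest the present ones, or None.
- bot.camera(name): name is "scene" or "top" or "wrist"; returns (picture, depth): 480x640x3 uint8, red, green, blue; 480x640 float32, mm along the optical axis (not along the pixel's ray), 0 where there is no reading.
- bot.calibration(name): a dict with "fx", "fy", "cx", "cy" (pixels), "dist_coeffs" ([k1, k2, p1, p2, k3] as OpenCV has them; the pictures are not rectified), "origin" and "attitude" of the camera in the world; the wrist camera has in their place "tool_from_camera" (4x4, takes a point from camera to tool coordinates, whose origin is the TCP and whose axes are the flange's). Camera axes: x right, y down, z forward; pixel columns grow to the right and rows downward; lengths in mm; the calibration is good to about 2 mm. A picture is of the moment at which its call begins: read the wrist's pose just before it. calibration takes no time and is no camera call.
A pose or a line that the arm cannot do raises bot.Unreachable and nothing moves.
- bot.job_done(): hands the job in, once; it reports no verdict.
Trained networks look in the newest picture that a camera, given by its name, has taken for a name from the list of things; names that differ only in an ending like _2 or _b are one class to them, and where a whole thing is asked for, a point or a joint stands for the part that bears it (a point fixed in the world has none). Each returns a list of dicts, best first, with "confidence" (0 to 1); they miss things now and then, are a little off and sometimes report something else, mostly with a low value. They report only what shows in the picture. A call takes as long as a camera call. They do not tell look-alikes from the thing itself.
- bot.recognise(camera, label): "extent" ([left, top, width, height] in pixels, round what is visible of it).
Readings, each from a call of its own:
- bot.current_time_s(): time.
- bot.current_joints(): joint angles.
- bot.current_qvel(): joint speeds.
- bot.current_effort(): joint torques, N m.
- bot.current_tcp_pos(): TCP position.
- bot.current_tool_rot(): TCP orientation.
- bot.current_contact_force(): force on the tool from outside, world axes, zero at the start.
- bot.current_torque(): the same for the moment, N m.
- bot.current_gripper_width(): finger opening in mm.
Only numpy, scipy, OpenCV 4.12 (cv2) and the standard library are available. Lean on these libraries where they do the work, as an engineer would, in place of code of your own. Each camera call takes 0.05 s, during which the arm holds its last target.

## Task

Push the threaded jack spindle across the fixture plate, without lifting it, until it lies parallel to the blue fence and both its end blocks are flush against it; then swing the yellow keeper fully round so that it lies over the end block. Then pick up the coarse thread comb with the orange grip and set it gently (do not drop it) on the middle part of the thread, so that its teeth drop fully into the grooves and it sits flat and straight, and let go. Leave the blue comb, the socket and everything else on the bench where it is.

Things in the scene. Friction and masses are not known exactly. Their poses are not given: they have to be found in the camera images.
- fixture: Fixed aluminium plate 210 x 300 mm, 8 mm thick, flat on the table, carrying a blue fence and a keeper. Origin at table level (z = 0), directly under the fence face that looks to the robot. x points from the robot's side to the fence (within 0.2 rad of world x), y to the robot's left along the fence, z up. The plate spans x -140 to +70, y -150 to +150 mm.
- fence (a point): Point on the blue fence's face that looks to the robot, at the plate's top (8 mm above the table), 8 mm above the fixture's origin; same axes as the fixture. The fence is 14 mm thick, 18 mm high above the plate and spans y -115 to +75 mm.
- spindle: Loose steel jack spindle, 190 mm long, 0.6 to 0.85 kg, lying on the plate on the robot's side of the fence, askew by up to 0.22 rad: two dark square end blocks with a round thread between them. Origin under its middle, at its underside; its x runs along it (to fixture +y when parallel), z up.
- thread_mid (a point): Middle of the spindle's thread, on its axis, 18 mm above its underside; same axes as the spindle. Crest diameter 26 mm, root 19 mm, pitch 8 mm, thread 122 mm long between the blocks, simple rings without helix, one crest exactly here.
- end_left (a point): Centre of the spindle's left (fixture +y) end block, 34 mm long, 36 x 36 mm in section, 78 mm from the spindle's middle, 18 mm above its underside; same axes as the spindle. Flush, it lies 18 mm from the fence face.
- end_right (a point): Centre of the spindle's right (fixture -y) end block, otherwise as end_left.
- keeper (a joint): Angle of the yellow keeper arm, 0 to 1.571 rad; starts at 0 to 0.5. Upright pivot at fixture x +14, y +80 mm. At 0 the arm points to fixture +y; growing turns it anticlockwise seen from above; at 1.571 it points to fixture -x, over the left end block, 4 mm clear. Arm 18 mm wide, 48 to 58 mm above the table. It stays where left; about 1 N at the peg moves it.
- keeper_grip (a point): Point on the axis of the keeper's upright red peg, 80 mm above the table and 60 mm from the pivot's axis. The peg has diameter 14 mm and reaches from 58 to 95 mm above the table.
- comb_coarse: Loose thread comb with an ORANGE grip, 8 mm pitch, 0.12 kg: the one that fits. Stands on its teeth on the table, left or right of the fixture. Origin in the middle at the teeth's feet, x along the tooth row, z up; either way round fits. Seated, its origin is 16 mm above the spindle's underside (2 mm below the thread's axis); riding on the crests, 5 mm higher.
- comb_teeth (a point): Middle of the orange comb's teeth, 2 mm above its origin; seated, it is on the thread's axis over a crest, e.g. at thread_mid. Tooth rows at x -20, -12, -4, 4, 12, 20 mm, each an upside-down V of 90 degrees, 32 mm wide at the feet, centring sideways; they slip into the grooves from within about 1.5 mm along the thread.
- comb_grip (a point): Middle of the orange comb's upright grip, 44 mm above its origin; same axes as the comb. The grip is 60 mm long (x), 12 mm thick (y), from 26 to 63 mm above the origin; under it is a steel body 62 x 34 mm, from 18 to 26 mm.
- comb_fine: Loose thread comb with a BLUE grip, 5 mm pitch, which does not fit: same shape, size and frame, with ten finer-spaced tooth rows. On the other side of the fixture from the orange one. Not to be moved.
- socket: Loose steel socket, diameter 28, 34 mm high, standing on the plate behind the fence. Origin under its middle. Not to be moved.
- wrench: Loose wrench, 190 mm, on the table beyond the fixture. Not to be moved.
- screwdriver: Loose screwdriver, 200 mm, on the table beyond the fixture. Not to be moved.
- hammer: Loose hammer, 240 mm, far left on the table. Not to be moved.
- cup: White cup with a black lid, 80 mm wide, 110 mm high, beyond the fixture to the right. Not to be moved.
- can: Blue can with a pale top, diameter 60, 170 mm high, far right on the table. Not to be moved.
Mind the look-alikes: they are no part of the job. Leave any green, purple or turquoise look-alike of the comb_coarse alone.

How it is judged (in metres and radians):
On the way, in this order (a step that is already met when the one before it is completed fails the run):
1. both end blocks of the spindle lie against the fence (within 2.5 mm) (x of each of end_left, end_right in the frame of fence above -0.0205 m and z of each of end_left, end_right in the frame of fence below 0.023 m and y of spindle in the frame of fence between -0.022 and 0.022 m), for 0.2 s.
2. the keeper is swung over the end block, the spindle still flush (all of step 1 and value of joint keeper above 1.4 rad), for 0.2 s.
3. the orange comb sits flat, teeth fully in the thread (all of step 2 and z of comb_coarse in the frame of spindle between 0.012 and 0.018 m and x of comb_coarse in the frame of spindle between -0.03 and 0.03 m and y of comb_coarse in the frame of spindle between -0.003 and 0.003 m and angle between comb_coarse's own z axis and vertical below 0.06 rad and angle between the x axis of comb_coarse and the x axis of spindle, either way round below 0.06 rad), for 0.2 s.
At the end, for the whole second after the job is handed in: End blocks on the plate within 2.5 mm of the fence, spindle within 22 mm of the fence origin along it; keeper over 1.40 rad; orange comb within 30 mm of the spindle's middle, at most 18 mm above its underside level, 3 mm sideways, tilt and skew under 0.06 rad; all at rest (all of step 3 and linear speed of each of spindle, comb_coarse below 0.02 m/s); the robot touches nothing.
It fails at once if the spindle is lifted off the plate (an end rises more than 12 mm) (z of any of end_left, end_right in the frame of fence above 0.03 m).
It fails at once if the orange comb is dropped (falls freely faster than 0.5 m/s) (linear speed of comb_coarse above 0.5 m/s and contact force between the fingers and comb_coarse below 0.1 N).
It fails at once if the blue comb, the socket or another bystander is moved more than 25 mm (distance of any of comb_fine, socket, wrench, screwdriver, hammer, cup, can from where it was at the start of the episode above 0.025 m).
It also fails if it takes over 69 s, if anything falls off the work surface, if the arm or the gripper's body presses on something with over 40 N, if the wrist force passes 120 N, or if a joint passes its speed limit or range.

## Working session

There is one attempt and no reset: what is moved stays moved. The work goes in short steps, each a Python script; the robot and the scene stay as the last script left them, time stands still between calls to the robot, and variables do not carry over. Pictures are saved under pics/ and viewed, and the job is handed in when it is done.

```bash
ls; mkdir -p pics; python3 - <<'E'
from station import bot
import cv2,numpy as np
print(bot.current_time_s(), bot.current_tcp_pos(), bot.current_tool_rot())
for n in ["scene","top","wrist"]:
    im,d=bot.camera(n); c=bot.calibration(n); print(n,c)
    cv2.imwrite(f"pics/{n}0.png",im[:,:,::-1]); np.save(f"pics/{n}0.npy",d)
E
```

```text
pics
0.0 [305.85149189 656.78800567 230.39348096] [-1.10014862e-04  2.16157670e-01  9.76358130e-01 -8.07526319e-04]
scene {'fx': 505.4646353403053, 'fy': 505.4646353403053, 'cx': 323.188619013245, 'cy': 243.89142736607593, 'dist_coeffs': array([-0.08531981,  0.        ,  0.        ,  0.        ,  0.        ]), 'origin': array([1041.11331251, -574.13130099,  914.18748384]), 'attitude': array([-0.34745133,  0.88212328,  0.29538413, -0.11783168])}
top {'fx': 478.2416285713066, 'fy': 478.2416285713066, 'cx': 317.7359497187902, 'cy': 242.57329680507067, 'dist_coeffs': array([0.00713546, 0.        , 0.        , 0.        , 0.        ]), 'origin': array([ 422.36544272,    2.77116469, 1231.97224619]), 'attitude': array([ 0.04562864, -0.69612208,  0.71506965, -0.04480475])}
wrist {'fx': 361.92101175469685, 'fy': 361.92101175469685, 'cx': 318.9217789839981, 'cy': 232.3283671346845, 'dist_coeffs': array([-0.07415636,  0.        ,  0.        ,  0.        ,  0.        ]), 'tool_from_camera': array([[ 1.04851692e-04, -9.57552947e-01, -2.88257425e-01,
         7.32288283e+01],
       [ 9.99999986e-01,  1.37575854e-04, -9.32655061e-05,
        -2.55744495e-01],
       [ 1.28963922e-04, -2.88257412e-01,  9.57552948e-01,
        -1.42130235e+02],
       [ 0.00000000e+00,  0.00000000e+00,  0.00000000e+00,
         1.00000000e+00]])}
```

View pics/top0.png

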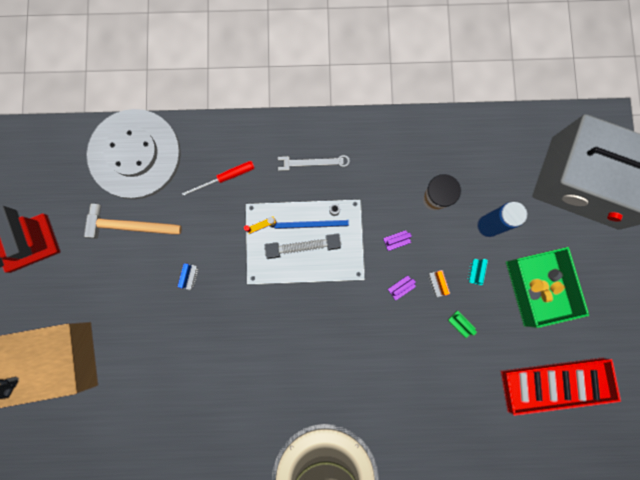

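View pics/scene0.png

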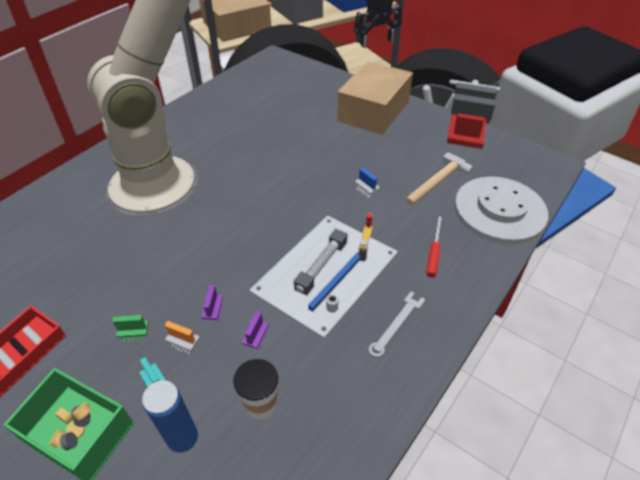

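```bash
cat > h.py <<'E'
import numpy as np, cv2
from scipy.spatial.transform import Rotation as R
from station import bot
def rot(q): return R.from_quat([q[1],q[2],q[3],q[0]])
def K(c): return np.array([[c['fx'],0,c['cx']],[0,c['fy'],c['cy']],[0,0,1.]])
def pose(name,tcp=None,q=None):
    c=bot.calibration(name)
    if name=='wrist':
        T=c['tool_from_camera']; W=np.eye(4); W[:3,:3]=rot(q).as_matrix(); W[:3,3]=tcp
        M=W@T; return c,M[:3,:3],M[:3,3]
    return c,rot(c['attitude']).as_matrix(),np.array(c['origin'])
def proj(P,cam):
    c,A,o=cam; P=np.atleast_2d(P).astype(float)
    Pc=(P-o)@A
    return cv2.projectPoints(Pc,np.zeros(3),np.zeros(3),K(c),c['dist_coeffs'])[0].reshape(-1,2)
def ray(uv,cam):
    c,A,o=cam
    n=cv2.undistortPoints(np.array(uv,float).reshape(-1,1,2),K(c),c['dist_coeffs']).reshape(-1,2)
    return np.c_[n,np.ones(len(n))]@A.T,o
def onz(uv,cam,z):
    d,o=ray(uv,cam); t=(z-o[2])/d[:,2]; return o+d*t[:,None]
def cloud(depth,cam):
    v,u=np.mgrid[0:480,0:640]; d,o=ray(np.stack([u.ravel(),v.ravel()],1),cam)
    P=o+d*depth.reshape(-1,1); return P.reshape(480,640,3)
def snap(name,f=None):
    tcp=bot.current_tcp_pos(); q=bot.current_tool_rot()
    im,d=bot.camera(name); cam=pose(name,tcp,q)
    if f:
        cv2.imwrite(f"pics/{f}.png",im[:,:,::-1]); np.savez(f"pics/{f}.npz",d=d,im=im,tcp=tcp,q=q)
    return im,d,cam
def down(yaw):  # tool x axis at angle yaw in world xy, tool z down; y = z x x
    x=np.array([np.cos(yaw),np.sin(yaw),0]); z=np.array([0,0,-1.]); y=np.cross(z,x)
    q=R.from_matrix(np.stack([x,y,z],1)).as_quat(); return np.array([q[3],q[0],q[1],q[2]])
E
python3 - <<'E'
from h import *
print(rot(bot.current_tool_rot()).as_matrix().round(3))
for n in ['top','scene']:
    cam=pose(n); print(n,proj([bot.current_tcp_pos(),[0,0,0]],cam))
    d=np.load(f'pics/{n}0.npy'); P=cloud(d,cam)
    pts=dict(top=[(440,330),(300,370),(260,265),(248,229),(272,222),(440,283),(187,276),(333,241),(272,250),(310,225),(334,209)],scene=[(250,150),(200,250)])[n]
    for u,v in pts: print((u,v),P[v,u].round(0),d[v,u])
E
```

```text
[[-0.907  0.422 -0.   ]
 [ 0.422  0.907 -0.001]
 [-0.    -0.001 -1.   ]]
top [[-2.78149889e-01  3.70571471e+02]
 [ 3.24944874e+02  4.78784614e+02]]
(440, 330) [ 349. -302.   -1.] 1213.4766
(300, 370) [259.  55.  -2.] 1203.0837
(260, 265) [526. 152.   9.] 1225.5947
(248, 229) [606. 169.  95.] 1151.4344
(272, 222) [627. 114.  65.] 1183.3315
(440, 283) [ 466. -294.   60.] 1167.8586
(187, 276) [500. 329.  42.] 1189.7604
(333, 241) [578. -36.  43.] 1199.0331
(272, 250) [560. 117.  44.] 1195.5098
(310, 225) [623.  21.  26.] 1221.6278
(334, 209) [660. -41.  43.] 1210.0552
scene [[376.5520382   49.12755904]
 [152.38086482 184.13264159]]
(250, 150) [120. 277.   5.] 1507.1914
(200, 250) [296. -94.   3.] 1234.5413
```

```bash
python3 - <<'E'
import cv2
a=cv2.imread('pics/top0.png')
cv2.imwrite('pics/topz1.png',cv2.resize(a[190:300,230:380],None,fx=5.3,fy=5.3,interpolation=cv2.INTER_CUBIC))
E
```

```text
(no output)
```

View pics/topz1.png

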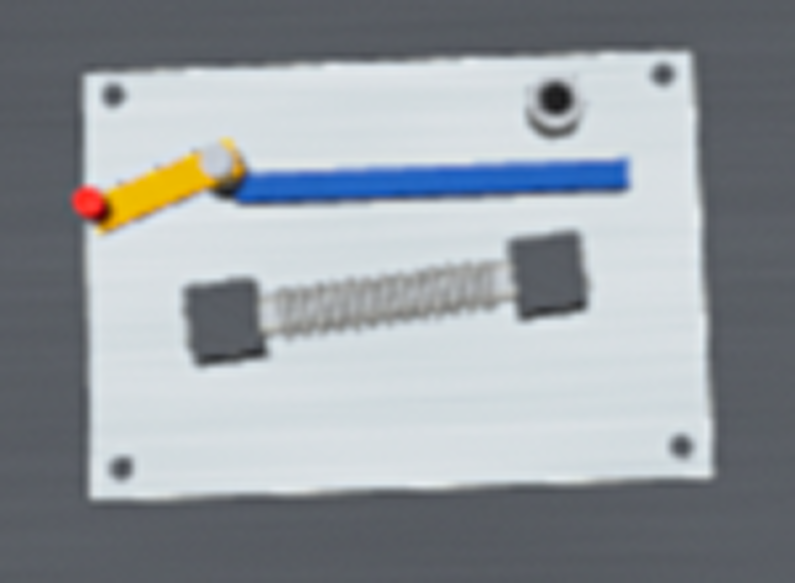

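View pics/wrist0.png

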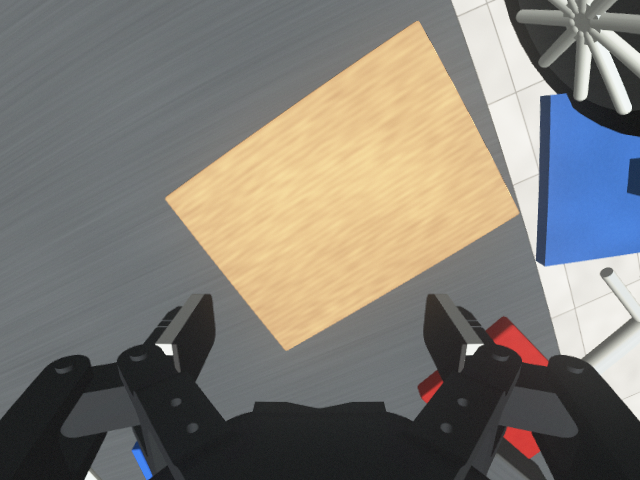

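```bash
python3 - <<'E'
from h import *
q=down(np.pi)
print(bot.solve_ik([480,15,300],q))
bot.goto([480,15,300],q)
print(bot.current_time_s(),bot.current_joints().round(2))
snap('wrist','w1')
for l in ['spindle','fixture','keeper','comb_coarse']:
    print(l,bot.recognise('wrist',l)[:4])
E
```

```text
[-0.24513514  0.21926873  0.117096    2.06553119 -0.03358108  0.85852605
  1.46192996]
2.5333 [-0.25  0.22  0.12  2.07 -0.03  0.86  1.46]
spindle [{'extent': [258.1, 236.7, 159.2, 51.0], 'confidence': 0.98}]
fixture [{'extent': [210.9, 187.8, 248.9, 148.7], 'confidence': 0.86}]
keeper [{'extent': [392.3, 291.1, 65.1, 34.7], 'confidence': 0.9}]
comb_coarse [{'extent': [0.2, 179.9, 19.0, 46.1], 'confidence': 0.98}, {'extent': [20.3, 154.2, 62.3, 57.8], 'confidence': 0.9}, {'extent': [1.2, 69.9, 33.7, 52.3], 'confidence': 0.86}, {'extent': [91.8, 144.4, 67.3, 53.0], 'confidence': 0.8}]
```

View pics/w1.png

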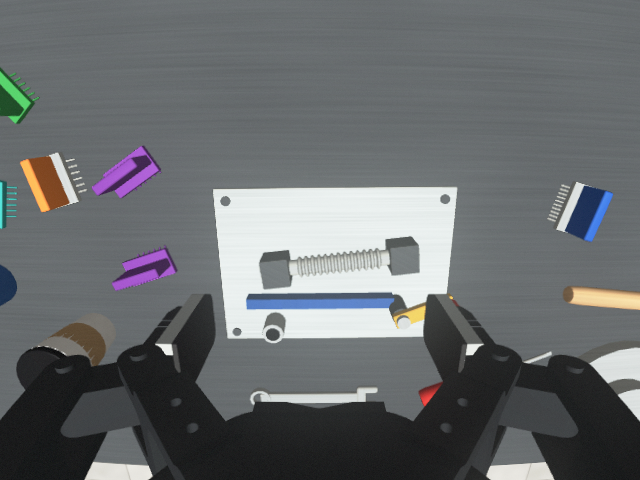

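```bash
cat > m.py <<'E'
from h import *
def load(f,name='wrist'):
    z=np.load(f'pics/{f}.npz'); return z['im'],z['d'],pose(name,z['tcp'],z['q'])
def spin(im,P,plate):
    # plate: mask polygon region; dark blocks with z 35..55
    hsv=cv2.cvtColor(im,cv2.COLOR_RGB2HSV)
    m=((hsv[...,2]<125)&(P[...,2]>30)&(P[...,2]<52)&plate).astype(np.uint8)
    m=cv2.morphologyEx(m,cv2.MORPH_OPEN,np.ones((3,3)))
    n,lab,st,c=cv2.connectedComponentsWithStats(m)
    out=[]
    for i in sorted(range(1,n),key=lambda i:-st[i,4])[:2]:
        pts=P[lab==i]; r=cv2.minAreaRect(pts[:,:2].astype(np.float32))
        out.append((np.array(r[0]),r[1],r[2],np.median(pts[:,2]),st[i,4]))
    return out
E
python3 - <<'E'
from m import *
for f,name in [('w1','wrist'),('top0','top')]:
    if name=='wrist': im,d,cam=load(f)
    else:
        im=cv2.imread('pics/top0.png')[:,:,::-1].copy(); d=np.load('pics/top0.npy'); cam=pose('top')
    P=cloud(d,cam); hsv=cv2.cvtColor(im,cv2.COLOR_RGB2HSV)
    box=(P[...,0]>430)&(P[...,0]<720)&(P[...,1]>-170)&(P[...,1]<190)
    print(name,'table z',np.median(P[(np.abs(P[...,0]-420)<30)&(np.abs(P[...,1])<100)][:,2]))
    w=(hsv[...,1]<40)&(hsv[...,2]>170)&(np.abs(P[...,2]-8)<9)&box
    print(' plate z',np.median(P[w][:,2]))
    cnt=max(cv2.findContours(w.astype(np.uint8),0,1)[0],key=cv2.contourArea)
    hull=cv2.convexHull(cnt)
    ap=cv2.approxPolyN(hull,4,ensure_convex=True).reshape(-1,2)
    C=onz(ap,cam,8); print(ap.round(1).tolist(),C.round(1).tolist(),'ctr',C.mean(0).round(1),'sides',[np.linalg.norm(C[i]-C[i-1]).round(1) for i in range(4)])
    b=(hsv[...,0]>100)&(hsv[...,0]<125)&(hsv[...,1]>120)&box
    bw=onz(np.argwhere(b)[:,::-1],cam,26); r=cv2.minAreaRect(bw[:,:2].astype(np.float32)); print(' fence',r)
    s=spin(im,P,box)
    for x in s: print(' blk',x)
    v=s[0][0]-s[1][0]; print(' spin mid',(s[0][0]+s[1][0])/2,np.linalg.norm(v),np.arctan2(v[1],v[0]))
    rd=((hsv[...,0]<8)|(hsv[...,0]>172))&(hsv[...,1]>150)&box&(P[...,2]>50); print(' peg',P[rd].mean(0) if rd.any() else None)
E
```

```text
wrist table z -0.3116261123008144
 plate z 7.532509703525761
[[442, 337], [227, 338], [212, 189], [457, 186]] [[689.9, 187.4, 8.0], [691.1, -112.1, 8.0], [482.6, -114.8, 8.0], [478.3, 184.0, 8.0]] ctr [585.5  36.1   8. ] sides [np.float64(211.6), np.float64(299.5), np.float64(208.6), np.float64(298.8)]
 fence ((627.015625, 16.648147583007812), (13.188352584838867, 187.65855407714844), 0.515619158744812)
 blk (array([626.1204834 , 112.91506958]), (7.66445779800415, 20.524641036987305), 29.960966110229492, np.float64(41.8838886007988), np.int32(146))
 blk (array([544.2857666 , 113.77379608]), (7.070370674133301, 33.48234176635742), 18.71004867553711, np.float64(37.64300230876171), np.int32(128))
 spin mid [585.203125   113.34443283] 81.83922216412527 -0.010493040343589116
 peg None
top table z 3.207071078897343
 plate z 8.82629499764073
[[364, 279], [247, 284], [245, 204], [360, 199]] [[482.9, -113.5, 8.0], [478.2, 185.4, 8.0], [686.4, 189.0, 8.0], [691.5, -111.2, 8.0]] ctr [584.7  37.4   8. ] sides [np.float64(208.6), np.float64(299.0), np.float64(208.3), np.float64(300.3)]
 fence ((626.2825927734375, 19.165130615234375), (13.131648063659668, 187.0037078857422), 0.5937137603759766)
 blk (array([559.84179688, 117.73274231]), (34.30101013183594, 32.18583297729492), 7.176764965057373, np.float64(44.26126023835286), np.int32(179))
 blk (array([577.89208984, -36.22673798]), (33.99189376831055, 30.687137603759766), 7.230736255645752, np.float64(44.64744133951899), np.int32(170))
 spin mid [568.86694336  40.75300217] 155.0139820986593 1.6875040857080283
 peg [608.47059071 172.82962814  94.05144777]
```

```bash
cat >> h.py <<'E'
F0=np.array([620.2,37.0]); YAW=0.010
def fx(x,y,z): 
    c,s=np.cos(YAW),np.sin(YAW); return [F0[0]+c*x-s*y,F0[1]+s*x+c*y,z]
def tofx(p):
    c,s=np.cos(YAW),np.sin(YAW); d=np.array(p[:2])-F0; return np.array([c*d[0]+s*d[1],-s*d[0]+c*d[1]])
E
python3 - <<'E'
from h import *
q=down(np.pi+YAW)
bot.grip(70,40)
print(bot.current_gripper_width())
bot.goto(fx(-108,4,120),q)
r=bot.move_linear(fx(-108,4,8),v=80,until_force=8); print('down',r,bot.current_tcp_pos(),bot.current_contact_force())
snap('scene','s1')
if not r:
    r=bot.move_linear(fx(-60,4,8),v=60,until_force=20); print(r,tofx(bot.current_tcp_pos()),bot.current_contact_force())
    r=bot.move_linear(fx(-38,4,8),v=30,until_force=15); print(r,tofx(bot.current_tcp_pos()),bot.current_contact_force())
    bot.dwell(0.3);print(tofx(bot.current_tcp_pos()),bot.current_contact_force())
snap('scene','s2')
print(bot.current_time_s())
E
python3 - <<'E'
import cv2,numpy as np
a=cv2.imread('pics/s1.png')[150:390,200:440];b=cv2.imread('pics/s2.png')[150:390,200:440]
cv2.imwrite('pics/s12.png',cv2.resize(np.hstack([a,b]),(800,400)))
E
```

```text
70.0305185545584
down False [512.42537049  39.92575682   8.44449943] [-0.13274486 -0.14144316 -0.1272101 ]
False [-59.91017863   4.06534434] [-1.89176986  0.11461944 -0.7237425 ]
False [-40.98023909   3.73848612] [-11.43505427  -0.90466304   7.51435284]
[-40.9917055    3.73152636] [-11.5456678   -0.05116959   7.55942088]
7.6417
```

View pics/s12.png

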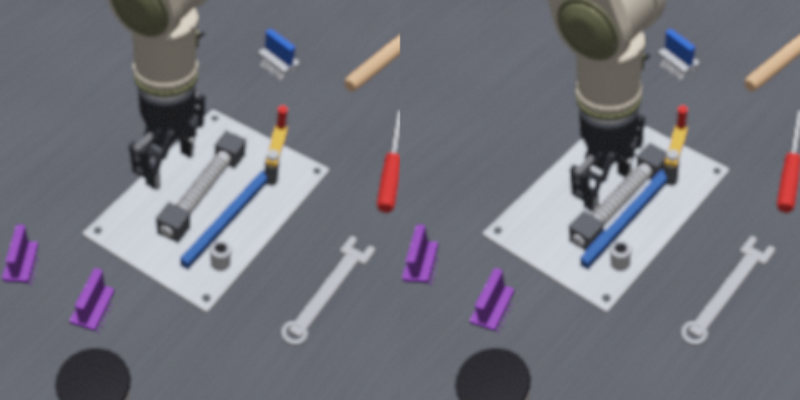

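```bash
python3 - <<'E'
from h import *
r=bot.move_linear(fx(-35,4,8),v=30,until_force=12); print(r,tofx(bot.current_tcp_pos()),bot.current_contact_force())
bot.dwell(0.3)
p=bot.current_tcp_pos()
bot.move_linear(fx(-70,4,8),v=60)
bot.move_linear(fx(-70,4,120),v=200)
bot.goto(fx(-120,20,260),down(np.pi+YAW))
snap('wrist','w2');snap('top','t2')
print(bot.current_time_s())
E
python3 - <<'E'
import cv2
a=cv2.imread('pics/w2.png')
cv2.imwrite('pics/w2z.png',cv2.resize(a[140:380,160:480],(800,600),interpolation=cv2.INTER_CUBIC))
E
```

```text
False [-40.89291472   3.69157775] [-18.468594     0.43238277  11.26123369]
10.3833
```

View pics/w2z.png

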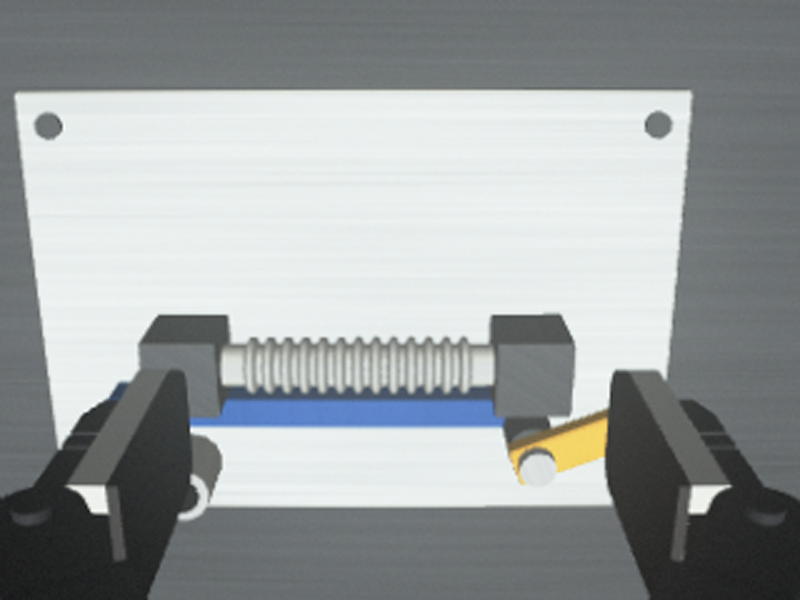

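```bash
python3 - <<'E'
from h import *
im,d,cam=None,None,None
z=np.load('pics/w2.npz'); cam=pose('wrist',z['tcp'],z['q']); im=z['im']; P=cloud(z['d'],cam)
# block top faces z>38
for nm,y0 in [('L',78),('R',-78)]:
    X=(P[...,:2]-F0); 
    c,s=np.cos(YAW),np.sin(YAW); fxx=c*X[...,0]+s*X[...,1]; fy=-s*X[...,0]+c*X[...,1]
    m=(P[...,2]>40)&(P[...,2]<47)&(abs(fy-y0)<28)&(fxx>-60)&(fxx<10)
    print(nm,m.sum(),np.percentile(fxx[m],[1,50,99]).round(1),np.percentile(fy[m],[1,50,99]).round(1),np.median(P[m][:,2]))
q=down(2.57+YAW)
def peg(a,r=60): return 14-r*np.sin(a),80+r*np.cos(a)
bot.grip(40)
bot.goto(fx(*peg(0.41),150),q)
r=bot.move_linear(fx(*peg(0.41),67),v=120,until_force=8); print('down',r,bot.current_tcp_pos())
if not r:
    bot.grip(18,20)
    print(bot.current_gripper_width(),bot.current_contact_force())
    snap('scene','s3')
    for a in np.arange(0.5,1.61,0.1):
        r=bot.move_linear(fx(*peg(a),67),v=60,until_force=25)
        print(round(a,2),r,bot.current_contact_force().round(1))
        if r: break
    snap('scene','s4')
print(bot.current_time_s())
E
python3 - <<'E'
import cv2,numpy as np
a=cv2.imread('pics/s3.png')[150:390,200:440];b=cv2.imread('pics/s4.png')[150:390,200:440]
cv2.imwrite('pics/s34.png',cv2.resize(np.hstack([a,b]),(800,400)))
E
```

```text
L 1010 [-35.7 -18.    6.2] [62.3 78.7 95.9] 43.510643724782426
R 607 [-35.4 -25.1  -0.8] [-92.7 -69.6 -59.1] 43.40625734839398
down False [609.38109828 171.80964746  67.76200689]
18.022965707595137 [ 0.5238833  -0.43987157  0.26770298]
0.5 False [ 0.2  0.1 -0.4]
0.6 False [ 0.9 -0.   1.2]
0.7 False [ 0.3  0.4 -0.4]
0.8 False [ 0.2  0.1 -0.2]
0.9 False [-0.6  0.1  0.5]
1.0 False [0.2 0.9 1.3]
1.1 False [-0.3 -0.5 -0.7]
1.2 False [0.3 0.5 0.7]
1.3 False [-0.3 -0.   0.2]
1.4 False [ 0.  -0.3  0.5]
1.5 False [-1.  -0.2  0.3]
1.6 False [-0.7  0.6 -1.2]
15.8583
```

View pics/s34.png

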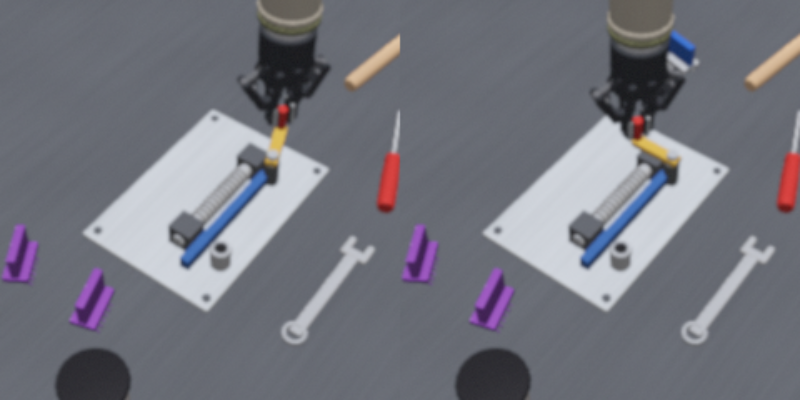

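```bash
python3 - <<'E'
from h import *
def peg(a,r=60): return 14-r*np.sin(a),80+r*np.cos(a)
r=bot.move_linear(fx(*peg(1.72),67),v=30,until_force=8); print(r,bot.current_contact_force(),tofx(bot.current_tcp_pos()),peg(1.72))
bot.dwell(0.1)
bot.grip(40)
bot.move_linear(fx(*peg(1.57),160),v=150)
bot.goto([400,-290,270],down(np.pi))
im,d,cam=snap('wrist','w5')
snap('top','t5')
print(bot.recognise('wrist','comb_coarse'))
print(bot.current_time_s(),bot.current_joints().round(2))
E
python3 - <<'E'
import cv2
a=cv2.imread('pics/t5.png')
cv2.imwrite('pics/t5z.png',cv2.resize(a[190:300,230:380],None,fx=5.3,fy=5.3,interpolation=cv2.INTER_CUBIC))
E
```

```text
True [-0.2344167   2.16259047  0.81907483] [-45.65701249  77.39059595] (np.float64(-45.33338596028209), np.float64(71.08095798371818))
[{'extent': [362.8, 219.5, 65.1, 56.6], 'confidence': 0.98}, {'extent': [206.2, 247.3, 40.5, 63.6], 'confidence': 0.91}, {'extent': [229.8, 131.8, 61.6, 58.1], 'confidence': 0.9}]
19.1 [ 0.43  0.27  0.1   2.08 -0.04  0.79  2.13]
```

View pics/w5.png

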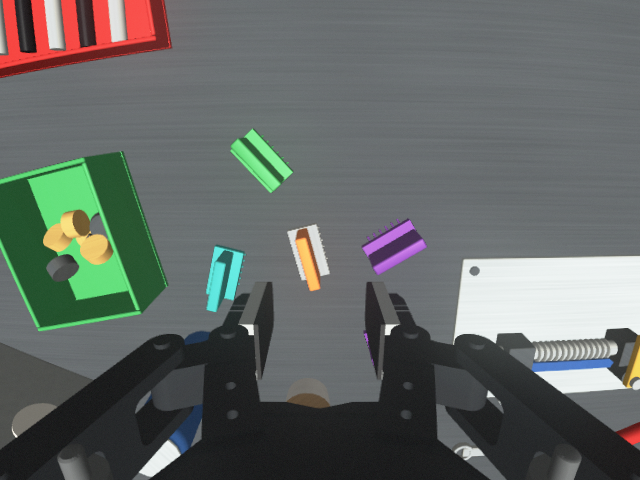

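View pics/t5z.png

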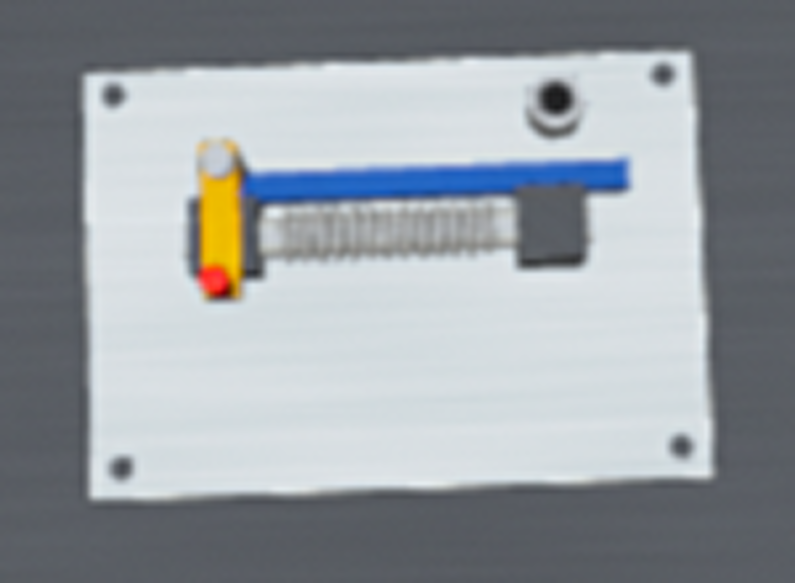

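```bash
python3 - <<'E'
from h import *
z=np.load('pics/w5.npz'); cam=pose('wrist',z['tcp'],z['q']); im=z['im']; P=cloud(z['d'],cam)
hsv=cv2.cvtColor(im,cv2.COLOR_RGB2HSV)
m=(hsv[...,0]>5)&(hsv[...,0]<22)&(hsv[...,1]>140)&(P[...,1]<-240)&(P[...,1]>-350)&(P[...,0]>400)&(P[...,0]<530)
print(m.sum(),np.percentile(P[m][:,2],[2,25,50,75,98]))
t=m&(P[...,2]>57)
r=cv2.minAreaRect(P[t][:,:2].astype(np.float32)); print('top',t.sum(),r)
uv=np.argwhere(t)[:,::-1]; r2=cv2.minAreaRect(onz(uv,cam,63)[:,:2].astype(np.float32)); print(r2)
# grey body top z=26
b=(hsv[...,1]<60)&(hsv[...,2]>140)&(P[...,1]<-240)&(P[...,1]>-350)&(P[...,0]>400)&(P[...,0]<530)&(P[...,2]>15)&(P[...,2]<35)
print('body',b.sum(),cv2.minAreaRect(P[b][:,:2].astype(np.float32)),np.median(P[b][:,2]))
a=cv2.resize(im[200:310,270:350,::-1],None,fx=5,fy=5,interpolation=cv2.INTER_CUBIC); cv2.imwrite('pics/combz.png',a)
E
```

```text
787 [32.51609342 56.6939461  61.90097153 62.56025758 63.67648125]
top 585 ((467.189208984375, -301.25469970703125), (59.5611686706543, 11.256102561950684), 13.6890869140625)
((466.123046875, -301.12872314453125), (60.53861999511719, 11.615547180175781), 13.66648006439209)
body 801 ((467.6778564453125, -301.7548828125), (61.656776428222656, 33.95004653930664), 14.492313385009766) 25.39269283163236
```

View pics/combz.png

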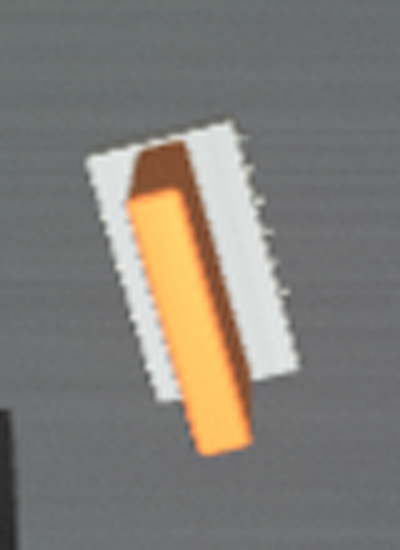

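```bash
python3 - <<'E'
from h import *
A=0.243
for o in (0,np.pi):
    print('grasp',o,bot.solve_ik([467,-301.4,31],down(A+o)))
for o in (np.pi/2,-np.pi/2):
    for p in (fx(-18,2,80),fx(-18,-65*np.sign(-o),270)): print('place',o,bot.solve_ik(p,down(YAW+o)))
q=down(A+np.pi)
bot.goto([467,-301.4,130],q)
r=bot.move_linear([467,-301.4,31],v=90,until_force=6); print(r,bot.current_tcp_pos())
if not r:
    bot.grip(0,40); print('w',bot.current_gripper_width(),bot.current_contact_force())
    r=bot.move_linear([467,-301.4,60],v=60)
    print(bot.current_contact_force(),bot.current_tcp_pos(),bot.current_gripper_width())
    bot.move_linear([467,-301.4,180],v=200)
snap('scene','s6'); snap('wrist','w6')
print(bot.current_time_s())
E
python3 - <<'E'
import cv2,numpy as np
a=cv2.imread('pics/s6.png')[150:400,60:300]
b=cv2.imread('pics/w6.png'); cv2.imwrite('pics/s6z.png',np.hstack([cv2.resize(a,(400,400)),cv2.resize(b,(400,400))]))
E
```

```text
grasp 0 [ 0.13119969  0.77497163  0.52307987  2.15045814 -0.92077238  0.45456787
  0.06273168]
grasp 3.141592653589793 [ 0.45122545  0.70067585  0.02921765  2.12994047 -0.06144766  0.31173778
  2.34585151]
place 1.5707963267948966 [-0.37468665  0.68011718  0.32906705  2.01423597 -0.42675484  0.51322674
  0.27198381]
place 1.5707963267948966 [-0.4740024   0.43076816  0.30679911  1.84440637 -0.16290205  0.89080391
 -0.08073879]
place -1.5707963267948966 [ 0.09030112  0.67809602 -0.37316589  1.98306133  0.44506465  0.56003199
  2.56190063]
place -1.5707963267948966 [ 0.55765664  0.55447617 -0.91693139  1.80763099  0.50761703  1.03470258
  2.59520303]
False [ 467.24101166 -301.55841105   31.48068255]
w 11.50711661065746 [0.07855748 0.25455694 4.60569713]
[-0.07432006 -0.51924734 -1.8267697 ] [ 467.04653946 -301.4401943    60.24026802] 11.60000123030637
22.8583
```

View pics/s6z.png

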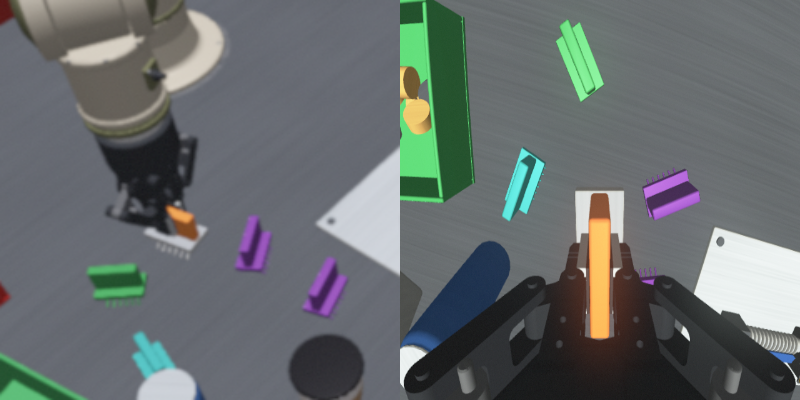

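```bash
python3 - <<'E'
from h import *
q=down(YAW+np.pi/2)
bot.goto(fx(-98,69,270),q)
snap('wrist','w7')
print(bot.current_time_s(),bot.current_gripper_width(),bot.current_joints().round(2))
E
```

```text
24.8917 11.505456444354856 [-0.74  0.36  0.59  2.02 -0.27  0.83  0.01]
```

View pics/w7.png

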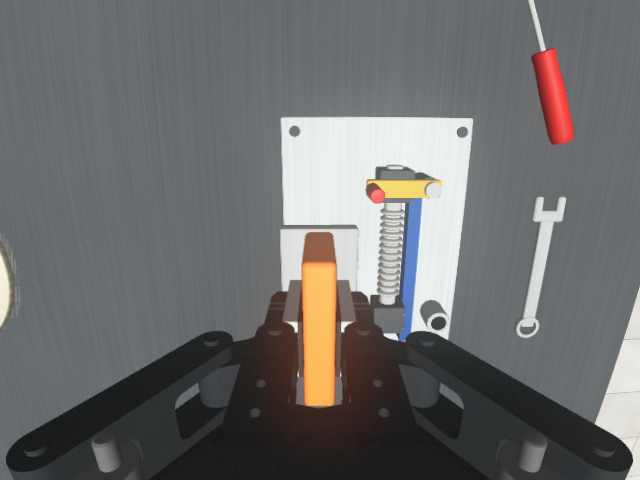

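```bash
python3 - <<'E'
from h import *
z=np.load('pics/w7.npz'); cam=pose('wrist',z['tcp'],z['q']); im=z['im']
print(z['tcp'],tofx(z['tcp']))
def rect(zz,xs,ys):
    X,Y=np.meshgrid(xs,ys); c,s=np.cos(YAW),np.sin(YAW)
    W=np.stack([F0[0]+c*X-s*Y,F0[1]+s*X+c*Y,np.full_like(X,zz)],-1).reshape(-1,3)
    uv=proj(W,cam).astype(np.float32).reshape(*X.shape,2)
    return cv2.remap(im,uv[...,0],uv[...,1],cv2.INTER_CUBIC)
xs=np.arange(-50,10,0.25);ys=np.arange(100,-110,-0.25)
r=rect(39,xs,ys); cv2.imwrite('pics/r39.png',cv2.resize(r[:,:,::-1],None,fx=1,fy=1)); 
g=r.mean(2)
for x0 in (-28,-24,-20):
    i=np.argmin(abs(xs-x0)); prof=g[:,i-8:i+8].mean(1)
    sel=(ys<58)&(ys>-56); yy=ys[sel]; p=prof[sel]; p=p-cv2.GaussianBlur(p[:,None],(1,0),sigmaX=1,sigmaY=20)[:,0]
    # phase of 8mm component
    ph=np.angle((p*np.exp(-2j*np.pi*yy/8)).sum()); amp=abs((p*np.exp(-2j*np.pi*yy/8)).sum())/len(yy)
    best=max(np.arange(7,9,0.01),key=lambda L:abs((p*np.exp(-2j*np.pi*yy/L)).sum()))
    print(x0,'bright peaks at y = %.2f mod 8'%((-(-ph)/(2*np.pi)*8)%8),amp.round(2),'pitch',best)
# comb in hand
n=lambda uv,zt: (lambda d,o:o+d*((zt-o[2])/d[:,2])[:,None])(*ray(uv,(cam[0],cam[0]['tool_from_camera'][:3,:3],cam[0]['tool_from_camera'][:3,3])))
gray=cv2.cvtColor(im,cv2.COLOR_RGB2GRAY).astype(float)
print('col290 rows',gray[215:240,286:294].mean(1).round(0)); print('col350',gray[215:240,342:352].mean(1).round(0))
cv2.imwrite('pics/w7z.png',np.hstack([cv2.resize(im[205:300,265:375,::-1],None,fx=3.8,fy=5,interpolation=cv2.INTER_CUBIC),cv2.resize(im[150:340,355:440,::-1],(380,475),interpolation=cv2.INTER_CUBIC)]))
print('edge tool',n([[290,226],[350,226]],5.5))
E
```

```text
[521.55420469 104.37847381 269.82821903] [-97.96708955  68.36154643]
-28 bright peaks at y = 4.90 mod 8 9.25 pitch 7.849999999999982
-24 bright peaks at y = 6.89 mod 8 10.8 pitch 7.899999999999981
-20 bright peaks at y = 7.39 mod 8 11.93 pitch 7.94999999999998
col290 rows [238. 239. 238. 239. 239. 238. 239. 238. 238. 230. 110. 111. 114. 131.
 197. 219. 223. 223. 223. 223. 223. 223. 223. 223. 223.]
col350 [236. 236. 236. 236. 236. 236. 236. 236. 233. 200. 117. 119. 120. 137.
 202. 218. 222. 222. 222. 222. 222. 222. 222. 222. 222.]
edge tool [[ 31.45285439 -12.19424315   5.5       ]
 [ 31.45660901  13.24598791   5.5       ]]
```

View pics/r39.png

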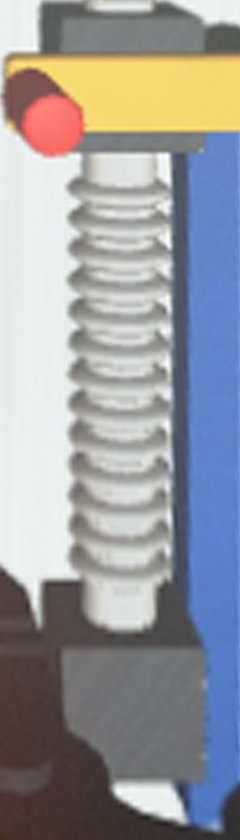

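View pics/w7z.png

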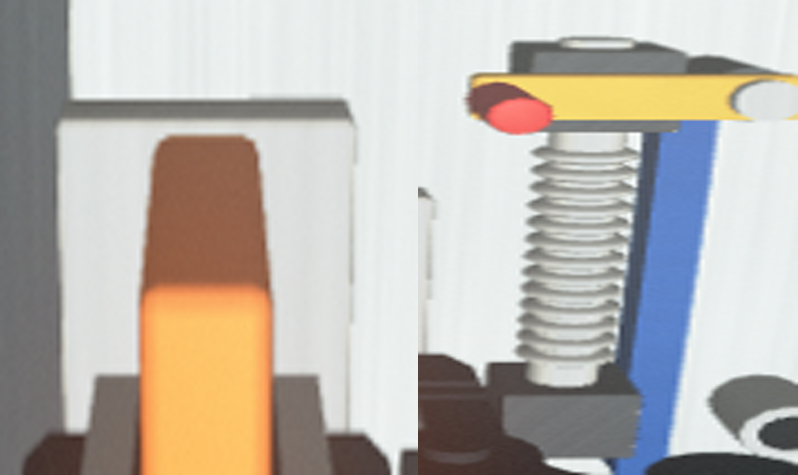

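```bash
python3 - <<'E'
from h import *
z=np.load('pics/w7.npz'); cam=pose('wrist',z['tcp'],z['q']); im=z['im']
tc=(cam[0],cam[0]['tool_from_camera'][:3,:3],cam[0]['tool_from_camera'][:3,3])
n=lambda uv,zt: (lambda d,o:o+d*((zt-o[2])/d[:,2])[:,None])(*ray(uv,tc))
print('end top edge',n([[290,228.6],[350,228.6]],5.5)[:,0],'bottom edge',n([[290,224.6],[350,224.4]],13.5)[:,0])
g=cv2.cvtColor(im,cv2.COLOR_RGB2GRAY).astype(np.float32)
def W(X,Y,Z): 
    c,s=np.cos(YAW),np.sin(YAW); return np.stack([F0[0]+c*X-s*Y,F0[1]+s*X+c*Y,Z+0*X],-1)
def samp(P): 
    uv=proj(P.reshape(-1,3),cam).astype(np.float32); return cv2.remap(g,uv[:,0].reshape(-1,1),uv[:,1].reshape(-1,1),cv2.INTER_LINEAR).ravel()
# block edges z=44
for nm,lo,hi,xs in [('Rinner',-75,-45,np.arange(-28,-5,1.)),('Louter',85,105,np.arange(-30,-6,1.))]:
    ys=np.arange(hi,lo,-0.25); pr=np.mean([samp(W(np.full_like(ys,x),ys,44.)) for x in xs],0)
    gr=np.gradient(cv2.GaussianBlur(pr[:,None],(1,9),1.5)[:,0]); o=np.argsort(-abs(gr))[:6]; print(nm,[(ys[i],round(float(gr[i]),2)) for i in o])
# rings: score for offset: bright crest fronts - use gradient
a=np.linspace(np.radians(50),np.radians(130),41)  # angle around axis, 90=top
def prof(y,axx=-18): return samp(W(axx+13*np.cos(a),np.full_like(a,y),26+13*np.sin(a))).mean()
ys=np.arange(60,-60,-0.25); p=np.array([prof(y) for y in ys])
for k in range(0,len(ys),1):
    if -10<ys[k]<14: print(ys[k],p[k].round(0),end='; ')
# overlay
big=cv2.resize(im[180:320,360:425,::-1],None,fx=8,fy=6,interpolation=cv2.INTER_CUBIC)
outs=[]
for mid in (0.,2.,4.):
    b=big.copy()
    for k in range(-6,7):
        t=np.linspace(0,np.pi,60); uv=proj(W(-18+13*np.cos(t),np.full_like(t,mid+8*k),26+13*np.sin(t)),cam)
        uv=((uv-[360,180]+0.5)*[8,6]-0.5).round().astype(int); cv2.polylines(b,[uv.reshape(-1,1,2)],False,(0,0,255) if k else (0,200,0),1)
    outs.append(cv2.resize(b,None,fx=0.5,fy=0.7)if 0 else b[:,100:360])
o=np.hstack(outs); print(o.shape); cv2.imwrite('pics/ov.png',o[:600,:800])
E
```

```text
end top edge [30.30508676 30.3087898 ] bottom edge [29.84433032 29.94097059]
Rinner [(np.float64(-54.0), -7.99), (np.float64(-54.25), -7.9), (np.float64(-53.75), -7.73), (np.float64(-54.5), -7.66), (np.float64(-54.75), -7.4), (np.float64(-55.0), -7.11)]
Louter [(np.float64(98.0), -11.3), (np.float64(98.25), -11.07), (np.float64(86.5), 10.47), (np.float64(86.25), 10.32), (np.float64(86.75), 10.19), (np.float64(97.75), -9.98)]
13.75 173.0; 13.5 165.0; 13.25 159.0; 13.0 156.0; 12.75 156.0; 12.5 156.0; 12.25 157.0; 12.0 161.0; 11.75 166.0; 11.5 172.0; 11.25 178.0; 11.0 184.0; 10.75 192.0; 10.5 199.0; 10.25 205.0; 10.0 210.0; 9.75 212.0; 9.5 211.0; 9.25 209.0; 9.0 206.0; 8.75 202.0; 8.5 199.0; 8.25 196.0; 8.0 196.0; 7.75 196.0; 7.5 198.0; 7.25 199.0; 7.0 199.0; 6.75 198.0; 6.5 196.0; 6.25 190.0; 6.0 181.0; 5.75 172.0; 5.5 163.0; 5.25 155.0; 5.0 152.0; 4.75 153.0; 4.5 155.0; 4.25 158.0; 4.0 163.0; 3.75 168.0; 3.5 174.0; 3.25 180.0; 3.0 187.0; 2.75 193.0; 2.5 200.0; 2.25 205.0; 2.0 209.0; 1.75 211.0; 1.5 210.0; 1.25 208.0; 1.0 205.0; 0.75 201.0; 0.5 197.0; 0.25 194.0; 0.0 193.0; -0.25 193.0; -0.5 194.0; -0.75 196.0; -1.0 195.0; -1.25 193.0; -1.5 190.0; -1.75 186.0; -2.0 178.0; -2.25 170.0; -2.5 162.0; -2.75 156.0; -3.0 151.0; -3.25 152.0; -3.5 155.0; -3.75 158.0; -4.0 162.0; -4.25 167.0; -4.5 173.0; -4.75 180.0; -5.0 186.0; -5.25 193.0; -5.5 199.0; -5.75 203.0; -6.0 207.0; -6.25 209.0; -6.5 210.0; -6.75 209.0; -7.0 206.0; -7.25 203.0; -7.5 200.0; -7.75 198.0; -8.0 197.0; -8.25 197.0; -8.5 198.0; -8.75 198.0; -9.0 197.0; -9.25 193.0; -9.5 186.0; -9.75 179.0; (840, 780, 3)
```

View pics/ov.png

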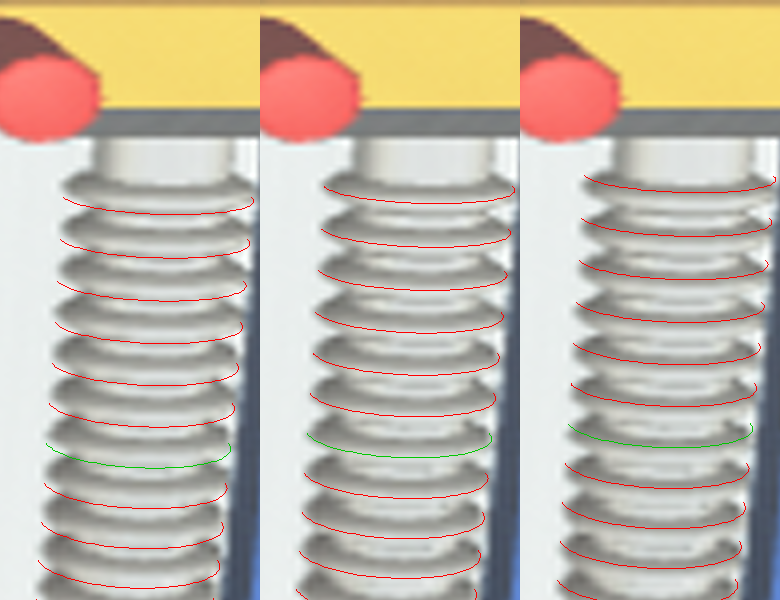

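```bash
python3 - <<'E'
from h import *
q=down(YAW+np.pi/2)
bot.goto(fx(-18,2.7,150),q)
bot.move_linear(fx(-18,2.7,75),v=100)
bot.dwell(0.2); f0=bot.current_contact_force()
r=bot.move_linear(fx(-18,2.7,54.5),v=15,until_force=4)
p=bot.current_tcp_pos(); print(r,p,tofx(p),(bot.current_contact_force()-f0).round(2))
snap('scene','s8');snap('wrist','w8')
print(bot.current_time_s())
E
python3 - <<'E'
import cv2,numpy as np
a=cv2.imread('pics/s8.png')[170:350,240:420]
b=cv2.imread('pics/w8.png'); cv2.imwrite('pics/s8z.png',np.hstack([cv2.resize(a,(400,400)),cv2.resize(b,(400,400))]))
E
```

```text
True [602.60409719  39.48205798  55.33625345] [-17.57020285   2.65788997] [ 0.62 -0.3   8.09]
27.9833
```

View pics/s8z.png

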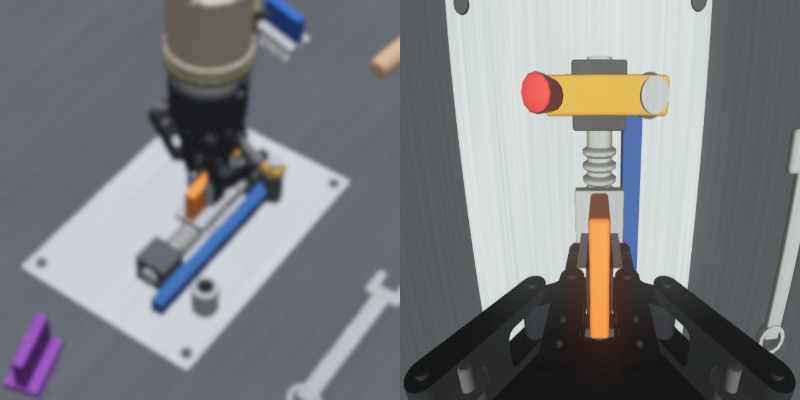

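```bash
python3 - <<'E'
from h import *
q=down(YAW+np.pi/2)
print(bot.current_tcp_pos())
bot.grip(20); bot.dwell(0.3); bot.grip(36)
bot.move_linear(fx(-18,2.7,160),v=80)
bot.goto(fx(-120,20,260),down(np.pi+YAW))
snap('wrist','w9');snap('top','t9');snap('scene','s9')
print(bot.current_time_s(),bot.current_contact_force())
z=np.load('pics/w9.npz'); cam=pose('wrist',z['tcp'],z['q']); im=z['im']; P=cloud(z['d'],cam)
hsv=cv2.cvtColor(im,cv2.COLOR_RGB2HSV)
c,s=np.cos(YAW),np.sin(YAW); X=P[...,:2]-F0; X=np.stack([c*X[...,0]+s*X[...,1],-s*X[...,0]+c*X[...,1]],-1)
box=(abs(X[...,0]+18)<45)&(abs(X[...,1])<60)
m=(hsv[...,0]>5)&(hsv[...,0]<20)&(hsv[...,1]>140)&box
print('z',np.percentile(P[m][:,2],[5,50,90,98]),'expect top',8+16+63)
t=m&(P[...,2]>82); print(cv2.minAreaRect(X[t].astype(np.float32)))
t=box&(P[...,2]>46)&(P[...,2]<54)&(hsv[...,1]<60)
print('body',np.median(P[t][:,2]),'expect 50',cv2.minAreaRect(X[t].astype(np.float32)))
E
python3 - <<'E'
import cv2,numpy as np
a=cv2.imread('pics/w9.png')[180:370,180:460]; b=cv2.imread('pics/s9.png')[190:340,240:420]; 
cv2.imwrite('pics/f9.png',np.hstack([cv2.resize(a,(420,400),interpolation=2),cv2.resize(b,(380,400),interpolation=2)]))
E
```

```text
[602.62961536  39.45952827  55.3473408 ]
31.4917 [ 1.06671725  0.06421608 -0.09310218]
z [84.20708202 86.09990002 87.10117817 87.64496027] expect top 87
((-18.87126922607422, 5.581327438354492), (11.126928329467773, 51.06589126586914), 0.5463988780975342)
body 49.13313118948071 expect 50 ((-29.14655876159668, 3.6573219299316406), (64.77519989013672, 23.78226089477539), 76.43423461914062)
```

View pics/f9.png

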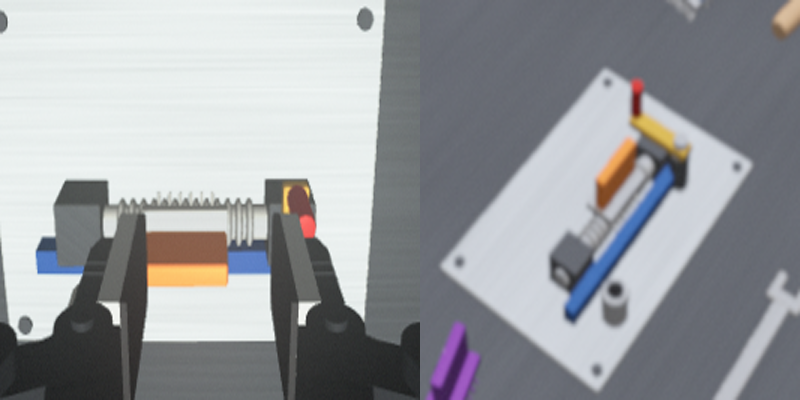

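```bash
python3 - <<'E'
from h import *
bot.goto([400,-150,300],down(np.pi)); snap('top','t10'); print(bot.current_time_s())
a=cv2.imread('pics/t10.png')
cv2.imwrite('pics/t10z.png',cv2.resize(a[190:300,230:380],None,fx=5.3,fy=5.3,interpolation=cv2.INTER_CUBIC))
E
```

```text
32.4667
```

View pics/t10z.png

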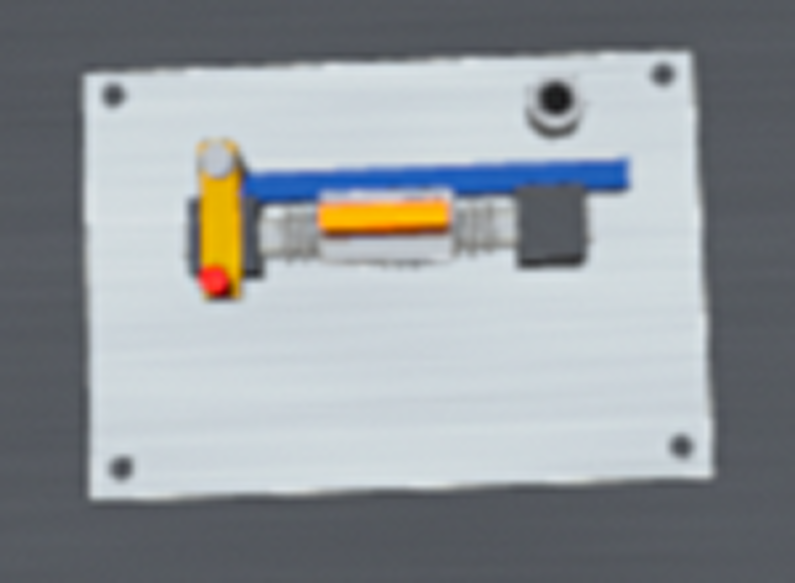

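The top view shows the spindle flush against the fence, the keeper over the left block and the comb straight in the middle of the thread. I'm handing the job in.

```bash
python3 -c "
from station import bot
bot.dwell(0.3); print(bot.job_done())"
```

```text
the job is handed in; nothing more can be done
None
```

I did all three steps and handed the job in just after 32 s on the robot's clock; no verdict was reported.

- **Spindle:** I pushed it with the open fingers at thread height until the force reached about 18 N. After the push, both blocks showed their robot-side faces about 36 mm from the fence face, which is what a flush block gives.
- **Keeper:** I swung it round by its peg until it met its end stop. In the top view it points straight over the left block.
- **Orange comb:** I placed it with about 8 N of contact force and let go.
    - **Height:** it went down to seated level on the first try. The body top measured 49 mm above the table; about 50 is seated and 55 is riding on the crests.
    - **Position:** it looks straight, about 3 mm or less from the spindle's middle along the thread.

The last top view agreed with all of this. The blue comb and the look-alikes were not touched, and in that view the socket looks unmoved. I did not measure any of the bystanders' positions at the end.

Two measurements did not match:
- The spindle's middle came out between 1.6 and 3 mm along the fence, depending on the view. That is well inside the ±22 mm allowed.
- In the last wrist view the comb's outline was partly hidden by the fingers and the grip. Its plan fits from that view (grip centre about 5.6 mm along) are therefore unreliable, and I relied on the heights and the top view instead.

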